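Return the telemetry transmitters to their charging cradles

ROBOT

A 6-joint arm with a two-finger parallel gripper is mounted at the origin on the work surface. World frame = base frame: x ahead of the robot, y to its left, z up, the work surface at z = 0. Lengths are in m, angles in degrees, forces in N, time in s.
With the tool pointing down it reaches from about 0.325 to 0.9 m from the base axis. Payload 6.1 kg.
Tool frame: the origin (TCP) lies midway between the tips of the shut fingers; the grasp point (between the pads) lies 19 mm behind it (hold_point_z is the distance from the TCP to the grasp point, in m); y points along the fingers, x is the direction in which the jaws open and shut, and the axes are right-handed (so a half turn about y gives the same grasp; the last joint's range is limited). The gripper opens to 87 mm and grips with 3 to 60 N. Pads are 19 mm wide; open, the fingers measure 117 mm over their backs; the gripper's body (75 mm by 190 mm) begins 51 mm behind the grasp point.
Start: joints at [-81.939, 12.628, 87.462, -0, 79.91, -7.225], TCP at [0.165, -0.603, 0.193] pointing down, gripper open.
Joint ranges: [-170.65, 170.65], [-52.31, 119.04], [5.05, 147.46], [-71.25, 251.25], [11.57, 151.72], [-153.62, 153.62]. Speed limits (degrees/s): [147.25, 147.25, 172.46, 180, 180, 180].

INTERFACE

Orientations are given as [roll, pitch, yaw] about the fixed x, y, z axes, in that order (R = Rz(yaw) Ry(pitch) Rx(roll)).
In Python, from bench import * gives the robot as it stands. The module is installed in compiled form; this text tells all that it offers.
- The arm moves only by the shell command python3 -m creep 'ROWS'. ROWS is JSON, a list of rows, each a list of 7 numbers: the finger opening in m, from 0 to 0.087, then the shift along the tool's x, y, z in m, then the turn, a rotation vector about the tool's x, y, z in rad. A call has 1 to 8 rows; each row shifts and turns the commanded pose from where the row before left it, along the tool's axes as they then stand; what a row does not reach is not made up. A row lasts 1/8 s, in which the tool goes at most 62.5 mm and 10.7 degrees, less where a joint would pass 70% of its speed; a pose out of reach is approached as far as the arm can. A call is refused whole if a number of a shift passes 0.0625 or a number of a turn 0.188, either way. A call with a gripper value outside its range is refused whole. The fingers move at their own pace and stop on an object; the grip force is fixed at half the most. Time passes only in rows, so rows that do not move let the fingers close. It gives the time, the measured TCP pose, the force and the opening at its end, in the units of the state.
- get_state(): the state, without advancing time (a new reading comes with each control period).
- snapshot(name): name is "scene" or "top" or "wrist"; returns (picture, depth): 420x560x3 uint8, blue, green, red; 420x560 float32, m along the optical axis (not along the pixel's ray), 0 where there is no reading.
- get_calibration(name): a dict with "intrinsics" (3x3 intrinsics, pixels), "camera_from_world" (4x4, takes a point from world to camera coordinates). Camera axes: x right, y up, looking along -z (the intrinsics and any distortion apply to the point x, -y, -z); pixel columns grow to the right and rows downward; lengths in m; the calibration is good to about 2 mm. A picture is of the moment at which its call begins: read the wrist's pose just before it. get_calibration takes no time and is no camera call; for the wrist camera it gives the pose at the moment of the call.
- sign_off(): hands the job in, once; it reports no verdict.
Trained networks look in the newest picture that a camera, given by its name, has taken for a name from the list of things; names that differ only in an ending like _2 or _b are one class to them, and where a whole thing is asked for, a point or a joint stands for the part that bears it (a point fixed in the world has none). Each returns a list of dicts, best first, with "p" (0 to 1); they miss things now and then, are a little off and sometimes report something else, mostly with a low value. They report only what shows in the picture. A call takes as long as a camera call. They do not tell look-alikes from the thing itself.
- look_for(thing, camera): "bbox" ([left, top, width, height] in pixels, round what is visible of it).
- cut_out(thing, camera): "mask" (420x560 bool, what is visible of it) and "bbox" ([left, top, width, height] in pixels, round what is visible of it).
The state is a dict: "clock": time; "joints": joint angles; "joint_velocities": joint speeds; "effort": joint torques, N m; "eef_pos": TCP position; "orientation": TCP orientation; "ft_force": force on the tool from outside, world axes, zero at the start; "ft_torque": the same for the moment, N m; "width": opening from 0.0 (shut) to 1.0 (fully open).
Only numpy, scipy, OpenCV 4.12 (cv2) and the standard library are available. Lean on these libraries where they do the work, as an engineer would, in place of code of your own. Each camera call takes 0.05 s, during which the arm holds its last target. There are 200 camera calls.

TASK

At the monitoring desk, put each of the four transmitters with a coloured sleeve into the charging cradle of its own colour: lying flat on the bed, display up, centred and lined up lengthwise between the two end stops (either way round). Set them down gently, never dropping one, and leave the two grey spare units where they lie.

Things in the scene. Friction and masses are not known exactly. Their poses are not given: they have to be found in the camera images.
- tx_red_c (a point): Telemetry transmitter with a red sleeve: a loose flat box lying on the desk, 84 mm long (own x) x 50 wide (own y) x 30 high (own z, up), white ends, red middle with a small dark display on top; about 0.1 to 0.2 kg. This point is its centre, half-way up (15 above its underside). Grasp it across the 50 width.
- tx_yellow_c (a point): Telemetry transmitter with a yellow sleeve: a loose flat box lying on the desk, 84 mm long (own x) x 50 wide (own y) x 30 high (own z, up), white ends, yellow middle with a small dark display on top; about 0.1 to 0.2 kg. This point is its centre, half-way up (15 above its underside). Grasp it across the 50 width.
- tx_green_c (a point): Telemetry transmitter with a green sleeve: a loose flat box lying on the desk, 84 mm long (own x) x 50 wide (own y) x 30 high (own z, up), white ends, green middle with a small dark display on top; about 0.1 to 0.2 kg. This point is its centre, half-way up (15 above its underside). Grasp it across the 50 width.
- tx_blue_c (a point): Telemetry transmitter with a blue sleeve: a loose flat box lying on the desk, 84 mm long (own x) x 50 wide (own y) x 30 high (own z, up), white ends, blue middle with a small dark display on top; about 0.1 to 0.2 kg. This point is its centre, half-way up (15 above its underside). Grasp it across the 50 width.
- dock_red_bed (a point): Fixed red charging cradle: a black bed 114 mm long (own x) x 70 wide (own y), its top 8 above the desk, with a red stripe along the middle and at each end (own x) a red end stop across it, 8 thick, 66 wide and 10 higher than the bed; 98 clear between the stops, both long sides open. This point is the centre of the bed's top face; z is up.
- dock_yellow_bed (a point): Fixed yellow charging cradle: a black bed 114 mm long (own x) x 70 wide (own y), its top 8 above the desk, with a yellow stripe along the middle and at each end (own x) a yellow end stop across it, 8 thick, 66 wide and 10 higher than the bed; 98 clear between the stops, both long sides open. This point is the centre of the bed's top face; z is up.
- dock_green_bed (a point): Fixed green charging cradle: a black bed 114 mm long (own x) x 70 wide (own y), its top 8 above the desk, with a green stripe along the middle and at each end (own x) a green end stop across it, 8 thick, 66 wide and 10 higher than the bed; 98 clear between the stops, both long sides open. This point is the centre of the bed's top face; z is up.
- dock_blue_bed (a point): Fixed blue charging cradle: a black bed 114 mm long (own x) x 70 wide (own y), its top 8 above the desk, with a blue stripe along the middle and at each end (own x) a blue end stop across it, 8 thick, 66 wide and 10 higher than the bed; 98 clear between the stops, both long sides open. This point is the centre of the bed's top face; z is up.
- tx_grey1_c (a point): Spare unit with a grey sleeve, otherwise the same loose box as the coloured ones (84 x 50 x 30 mm, long along own x); it has no cradle and stays where it is. It lies among the coloured transmitters. This point is its centre, half-way up.
- tx_grey2_c (a point): Spare unit with a grey sleeve, otherwise the same loose box as the coloured ones (84 x 50 x 30 mm, long along own x); it has no cradle and stays where it is. It lies in the row of cradles. This point is its centre, half-way up.
Mind the look-alikes: they are no part of the job. Leave any brown or pink look-alike of the part that bears dock_yellow_bed alone.

How it is judged:
By the outcome, as a careful person would: the job done as asked, in the order asked, and still so for the second after the job is handed in, with the robot touching nothing.
It also fails if it takes over 120 s, if anything falls off the work surface, if the arm or the gripper's body presses on something with over 40 N, if the wrist force passes 120 N, or if a joint passes its speed limit or range.

## Working session

There is one attempt and no reset: what is moved stays moved. The work goes in short steps, Python scripts to look and compute and a shell command to move; the robot and the scene stay as the last step left them, time stands still between calls to the robot, and variables do not carry over. Pictures are saved under pics/ and viewed, about 12 in all and at most 16, crops included, and the job is handed in when it is done.

```bash
mkdir -p pics
python3 - <<'E'
from bench import *
import cv2,numpy as np
s=get_state();print({k:np.round(v,3).tolist() for k,v in s.items()})
for n in("top","scene"):
    p,d=snapshot(n);cv2.imwrite(f"pics/{n}0.png",p);np.save(f"{n}0.npy",d)
    c=get_calibration(n);print(n,np.round(c["intrinsics"],2).tolist(),np.round(c["camera_from_world"],4).tolist(),c.keys())
E
```

```text
{'clock': 0.0, 'joints': [-81.938, 12.675, 87.527, 0.0, 79.91, -7.221], 'joint_velocities': [-0.002, 0.025, 0.001, 0.065, 0.041, -0.01], 'effort': [-0.002, -49.462, -38.738, 0.07, 0.057, -0.0], 'eef_pos': [0.165, -0.602, 0.192], 'orientation': [-89.986, 0.112, -74.717], 'ft_force': [-0.375, -0.081, -0.395], 'ft_torque': [-0.0, -0.014, -0.005], 'width': 0.999}
top [[502.17, 0.0, 282.27], [0.0, 502.17, 205.68], [0.0, 0.0, 1.0]] [[0.0052, -0.9999, -0.0089, 0.071], [0.9925, 0.004, 0.1219, -0.4948], [-0.1218, -0.0095, 0.9925, -1.1174], [0.0, 0.0, 0.0, 1.0]] dict_keys(['intrinsics', 'camera_from_world'])
scene [[438.3, 0.0, 284.66], [0.0, 438.3, 213.02], [0.0, 0.0, 1.0]] [[-0.8529, 0.522, -0.0042, 0.3741], [-0.3151, -0.5085, 0.8013, 0.1374], [0.4162, 0.6848, 0.5983, -1.2032], [0.0, 0.0, 0.0, 1.0]] dict_keys(['intrinsics', 'camera_from_world'])
```

View pics/top0.png

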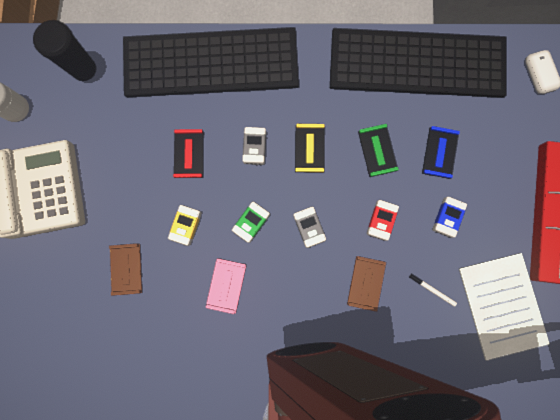

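View pics/scene0.png

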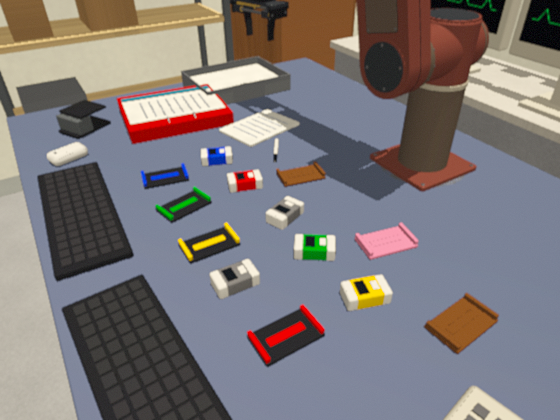

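The top view shows cradles red (188,153), yellow (310,148), green (378,150) and blue (441,152), with grey2 at (254,145). The transmitters are yellow (185,225), green (251,221), grey1 (310,227), red (384,220) and blue (451,217). The brown look-alikes are at (125,269) and (367,283), and the pink one at (226,286).

```bash
cat > h.py <<'E'
from bench import *
import cv2,numpy as np
def world(n,d,mask,cal=None):
    c=cal or get_calibration(n);K=c["intrinsics"];T=np.linalg.inv(c["camera_from_world"])
    v,u=np.nonzero(mask&(d>0));z=d[v,u]
    P=np.stack([(u-K[0][2])/K[0][0]*z,-(v-K[1][2])/K[1][1]*z,-z,np.ones_like(z)])
    return (T@P)[:3].T
def rect(P,lo,hi):
    Q=P[(P[:,2]>lo)&(P[:,2]<hi)]
    (c,s,a)=cv2.minAreaRect((Q[:,:2]*1000).astype(np.float32))
    if s[0]<s[1]: s=s[::-1];a+=90
    a=(a+90)%180-90   # direction of long axis, world deg
    return np.round(c,1),np.round(s,1),round(a,1),round(float(np.median(Q[:,2])*1000),1)
E
python3 - <<'E'
from h import *
p,d=snapshot("top");cal=get_calibration("top")
for t in ["tx_red_c","tx_yellow_c","tx_green_c","tx_blue_c","tx_grey1_c","dock_red_bed","dock_yellow_bed","dock_green_bed","dock_blue_bed"]:
    for r in cut_out(t,"top")[:4]:
        if r["p"]<.3: continue
        P=world("top",d,r["mask"],cal)
        try: print(t,round(r["p"],2),r["bbox"],rect(P,.02,.045) if t[0]=="t" else rect(P,.004,.03))
        except Exception as e: print(t,e)
E
```

```text
tx_red_c 0.85 [367.6, 196.3, 30.0, 47.2] (array([ 464.2, -156.8]), array([84.3, 51. ]), -18.4, 30.5)
tx_yellow_c 0.61 [170.1, 202.4, 29.2, 43.7] (array([450.4, 297.6]), array([83.9, 50.2]), -17.3, 30.7)
tx_green_c 0.71 [233.9, 201.2, 36.0, 39.2] (array([458.1, 145.6]), array([83.3, 50. ]), -35.1, 30.8)
tx_blue_c 0.86 [428.3, 197.4, 37.2, 42.6] (array([ 471.9, -310.7]), array([85. , 51.9]), -22.5, 30.6)
tx_grey1_c 0.63 [292.5, 205.7, 34.2, 41.5] (array([447.6,  11. ]), array([83.9, 50.6]), 21.4, 30.5)
dock_yellow_bed 0.96 [348.8, 257.8, 38.9, 52.9] (array([ 319.9, -119.7]), array([114.1,  70.6]), -11.5, 8.8)
dock_yellow_bed 0.93 [204.8, 259.2, 43.0, 54.7] (array([313.2, 201.9]), array([114. ,  70.2]), -11.5, 8.9)
dock_yellow_bed 0.84 [299.8, 126.4, 25.6, 49.5] (array([634.4,   8.7]), array([114.1,  71. ]), 0.1, 9.3)
dock_yellow_bed 0.68 [112.1, 242.0, 33.7, 56.2] (array([350.8, 433.9]), array([116.9,  70.8]), 4.7, 9.0)
dock_green_bed 0.63 [362.4, 126.3, 39.2, 51.7] (array([ 629.6, -151.5]), array([113.3,  70.3]), 13.1, 9.2)
dock_blue_bed 0.91 [421.0, 126.8, 41.6, 49.9] (array([ 626.1, -297.3]), array([116. ,  70.5]), -12.9, 9.2)
```

Four things could be dock_yellow: (368,284) brown, (226,286) pink, (312,151) black with yellow, and (128,270) brown. The description says a black bed with a yellow stripe and yellow stops, which only (312,151) fits. I'll confirm it in a crop and measure the red cradle too.

Run:
```python
from h import *
p,d=snapshot("top");cal=get_calibration("top")
m=np.zeros(d.shape,bool);m[115:190,160:220]=1
print("red dock",rect(world("top",d,m,cal),.0055,.03))
m[:]=0;m[120:170,238:272]=1
print("grey2",rect(world("top",d,m,cal),.02,.045))
cv2.imwrite("pics/crop1.png",cv2.resize(p[110:250,150:480],None,fx=2.4,fy=2.4,interpolation=cv2.INTER_CUBIC))
```

```text
red dock (array([623.1, 296. ]), array([164.6, 133.8]), 0.9, 9.3)
grey2 (array([638.2, 140.2]), array([86.4, 51.3]), -1.1, 30.8)
```

View pics/crop1.png

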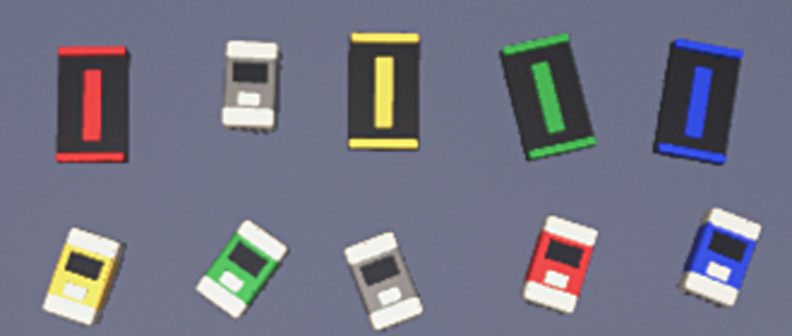

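Confirmed: the black bed with yellow at (310,148) is the yellow cradle, the coloured transmitters are clear, and the brown and pink trays stay out of it. I'll start moving, blue first.

```bash
cat > go.py <<'E'
# prints turn (rad about tool y) and then the shift in the tool axes after that turn, to reach x y z(mm) yaw
import sys
from bench import *
import numpy as np
x,y,z,w=map(float,sys.argv[1:5]);s=get_state()
e=np.array(s["eef_pos"])*1000;o=s["orientation"]
t=-(((w-o[2])+180)%360-180)
r=np.radians(w);dx,dy,dz=np.array([x,y,z])-e
print("t=%.2f pos"%s["clock"],np.round(e,1),np.round(o,1),"w",round(s["width"],3),"f",np.round(s["ft_force"],1),"j6",round(s["joints"][5]))
print("turn_y %.3f rad; then shift mm x %.1f y %.1f z %.1f"%(np.radians(t),dx*np.cos(r)+dy*np.sin(r),-dz,-dx*np.sin(r)+dy*np.cos(r)))
E
python3 -m creep '[[0.087,0,0,0,0,0.165,0],[0.087,0,0,0,0,0.165,0],[0.087,0,0,0,0,0.165,0],[0.087,0,0,0,0,0.165,0]]' ; python3 go.py 472 -311 180 -112.5
```

```text
clock: 1.15
eef_pos: [0.1648, -0.6029, 0.193]
orientation: [-90.0, -0.0, -112.8]
ft_force: [0.0, 0.3, 0.3]
width: 0.998
t=1.15 pos [ 164.8 -602.9  193. ] [ -90.    -0.  -112.8] w 0.998 f [0.  0.3 0.3] j6 31
turn_y -0.006 rad; then shift mm x -387.2 y 13.0 z 172.1
```

```bash
python3 -m creep '[[0.087,-0.0553,0.0019,0.0246,0,0,0],[0.087,-0.0553,0.0019,0.0246,0,0,0],[0.087,-0.0553,0.0019,0.0246,0,0,0],[0.087,-0.0553,0.0019,0.0246,0,0,0],[0.087,-0.0553,0.0019,0.0246,0,0,0],[0.087,-0.0553,0.0019,0.0246,0,0,0],[0.087,-0.0553,0.0019,0.0246,0,0,0],[0.087,0,0,0,0,0,0]]' >/dev/null; python3 go.py 472 -311 180 -112.5
python3 - <<'E'
from h import *
cal=get_calibration("wrist");p,d=snapshot("wrist");cv2.imwrite("pics/w1.png",p)
for r in cut_out("tx_blue_c","wrist")[:2]: print(round(r["p"],2),r["bbox"],rect(world("wrist",d,r["mask"],cal),.02,.045))
p,d=snapshot("top");cal=get_calibration("top")
for t in ["tx_blue_c","dock_red_bed"]:
  for r in cut_out(t,"top")[:2]: print(round(r["p"],2),r["bbox"],rect(world("top",d,r["mask"],cal),.006,.045))
m=np.zeros(d.shape,bool);m[120:185,168:212]=1
P=world("top",d,m,cal); hsv=cv2.cvtColor(p,cv2.COLOR_BGR2HSV)
for lo,hi in[(.004,.013),(.013,.03)]:
  try: print("red dock",rect(P,lo,hi),rect(P[np.abs(P[:,2]-.018)<.004],.01,.03))
  except Exception as e: print(e)
red=m&((hsv[...,0]<8)|(hsv[...,0]>172))&(hsv[...,1]>150)
print("red",rect(world("top",d,red,cal),-.01,.05))
E
```

```text
t=2.15 pos [ 474.7 -308.   179.6] [-9.000e+01  1.000e-01 -1.122e+02] w 0.995 f [ 0.5 -0.9  0.1] j6 71
turn_y 0.005 rad; then shift mm x 3.8 y -0.4 z -1.3
0.98 [431.2, 199.3, 32.4, 40.4] (array([ 466.3, -308.2]), array([73. , 50.8]), -22.0, 30.4)
0.82 [175.0, 135.5, 31.6, 44.4] (array([621. , 296.3]), array([113.7,  70. ]), 0.9, 9.4)
red dock (array([625.7, 294.1]), array([156.6, 101.9]), 1.4, 8.5) (array([620.7, 295.5]), array([114.9,  66.5]), 1.5, 18.2)
red dock (array([620.6, 295.9]), array([115.1,  66.6]), 1.1, 18.1) (array([620.7, 295.5]), array([114.9,  66.5]), 1.5, 18.2)
red (array([621., 299.]), array([115.9,  68.7]), 1.4, 12.4)
```

View pics/w1.png

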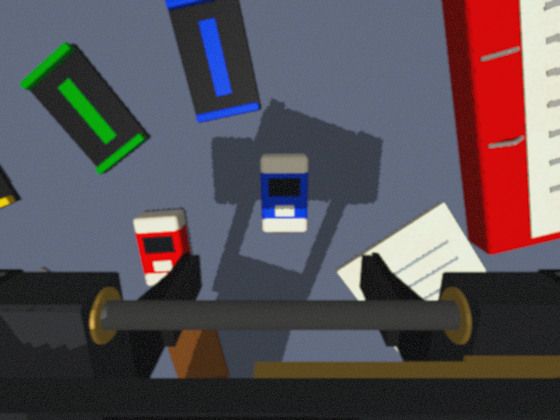

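The wrist view shows the blue unit at (285,193), square to the jaws, with its cradle at (213,55). I'll cross-check its position with the wrist depth.

Run:
```python
from h import *
cal=get_calibration("wrist");p,d=snapshot("wrist")
m=np.zeros(d.shape,bool);m[145:242,250:320]=1
print("blue",rect(world("wrist",d,m,cal),.02,.045))
m[:]=0;m[0:125,165:262]=1
print("dock blue",rect(world("wrist",d,m,cal),.004,.03))
m[:]=0;m[35:180,15:155]=1
print("dock green",rect(world("wrist",d,m,cal),.004,.03))
```

```text
blue (array([ 470.4, -311.5]), array([83.9, 50.3]), -21.5, 30.2)
dock blue (array([ 622.4, -298.9]), array([111.1,  70.2]), -10.8, 8.2)
dock green (array([ 628.4, -152.1]), array([115.1,  70.7]), 13.1, 8.3)
```

```bash
python3 -m creep '[[0.087,0.0042,0.0,-0.0023,0,0,0],[0.087,0,0.045,0,0,0,0],[0.087,0,0.045,0,0,0,0],[0.087,0,0.044,0,0,0,0],[0.087,0,0.02,0,0,0,0],[0.087,0,0,0,0,0,0]]' ; python3 go.py 471 -311 5 -112
```

```text
clock: 3.2
eef_pos: [0.4673, -0.314, 0.0245]
orientation: [-90.2, 0.1, -112.6]
ft_force: [0.0, -0.4, 1.1]
width: 1.002
t=3.20 pos [ 467.3 -314.    24.5] [-9.020e+01  1.000e-01 -1.126e+02] w 1.002 f [ 0.  -0.4  1.1] j6 71
turn_y -0.010 rad; then shift mm x -4.2 y 19.5 z 2.4
```

```bash
python3 -m creep '[[0.087,-0.0042,0.0,0.0024,0,0,0],[0.087,0,0.01,0,0,0,0],[0.087,0,0.0095,0,0,0,0],[0.087,0,0,0,0,0,0]]' >/dev/null; python3 go.py 471 -311 5 -112
python3 -m creep '[[0.04,0,0,0,0,0,0],[0.04,0,0,0,0,0,0],[0.04,0,0,0,0,0,0],[0.04,0,0,0,0,0,0],[0.04,0,0,0,0,0,0]]'; python3 go.py 626 -298 60 -102.5
```

```text
t=3.70 pos [ 471.5 -310.6    5.1] [ -90.1    0.  -112.5] w 0.994 f [-0.5 -0.1  0.2] j6 71
turn_y -0.009 rad; then shift mm x 0.6 y 0.1 z -0.3
clock: 4.32
eef_pos: [0.4723, -0.3114, 0.0062]
orientation: [-90.0, -0.0, -112.5]
ft_force: [1.1, 0.2, 0.7]
width: 0.523
t=4.33 pos [ 472.3 -311.4    6.2] [ -90.    -0.  -112.5] w 0.523 f [1.1 0.2 0.7] j6 71
turn_y -0.175 rad; then shift mm x -46.3 y -53.8 z 147.2
```

```bash
python3 -m creep '[[0.03,0,-0.025,0,0,0,0],[0.03,0,-0.029,0,0,0,0],[0.03,0,0,0,0,-0.175,0],[0.03,-0.0154,0,0.0491,0,0,0],[0.03,-0.0154,0,0.0491,0,0,0],[0.03,-0.0154,0,0.0491,0,0,0],[0.03,0,0,0,0,0,0],[0.03,0,0,0,0,0,0]]' >/dev/null; python3 go.py 626 -298 60 -102.5
python3 - <<'E'
from h import *
cal=get_calibration("wrist");p,d=snapshot("wrist");cv2.imwrite("pics/w2.png",p);np.save("w2d.npy",d);np.savez("w2c.npz",**cal)
E
```

```text
t=5.33 pos [ 625.3 -297.8   59.4] [ -90.1    0.  -102.5] w 0.347 f [-0.2 -0.2 -0. ] j6 71
turn_y 0.000 rad; then shift mm x 0.0 y -0.6 z 0.8
```

View pics/w2.png

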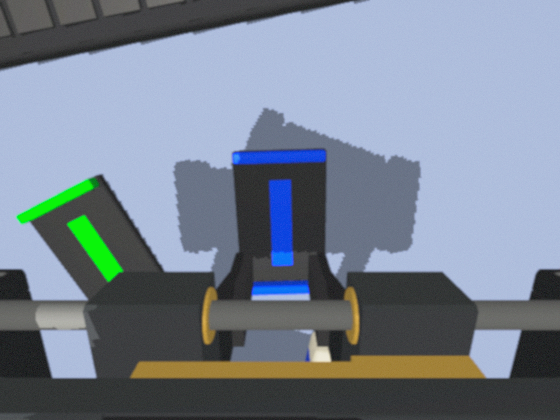

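The opening is 30 mm, so the unit was not held. It seems to be at (318,350), still behind. I'll look from the top.

Run:
```python
from h import *
p,d=snapshot("top");q,e=snapshot("scene")
a=cv2.resize(p[110:260,380:530],None,fx=2.6,fy=2.6);b=cv2.resize(q[110:260,100:300],None,fx=2,fy=2.6)
cv2.imwrite("pics/c2.png",np.hstack([a,b]))
for r in cut_out("tx_blue_c","top")[:2]+[]:print(r["p"],r["bbox"])
s=get_state();print(s["width"],s["clock"])
```

```text
0.3484322414894052 5.525
```

View pics/c2.png

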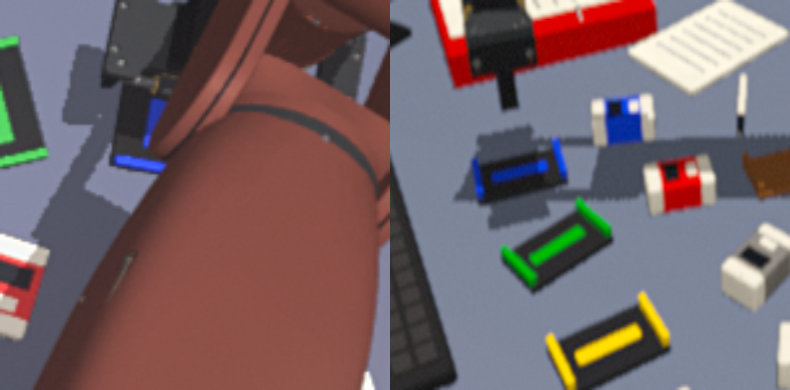

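```bash
python3 -m creep '[[0.087,0,-0.06,0,0,0,0],[0.087,0,-0.05,0,0,0,0],[0.087,0.0154,0,-0.0491,0,0,0],[0.087,0.0154,0,-0.0491,0,0,0],[0.087,0.0154,0,-0.0491,0,0,0],[0.087,0,0,0,0,0.165,0],[0.087,0,0,0,0,0,0],[0.087,0,0,0,0,0,0]]' >/dev/null; python3 go.py 471 -311 170 -112
python3 - <<'E'
from h import *
cal=get_calibration("wrist");p,d=snapshot("wrist");cv2.imwrite("pics/w3.png",p)
m=np.zeros(d.shape,bool);m[130:250,230:340]=1
print("blue",rect(world("wrist",d,m,cal),.02,.045))
E
```

```text
t=6.53 pos [ 472.4 -311.5  170.6] [ -90.    -0.  -111.8] w 0.995 f [0.8 0.2 0.3] j6 70
turn_y 0.004 rad; then shift mm x 0.0 y 0.6 z -1.5
blue (array([ 470.3, -311.6]), array([84.8, 50.5]), -20.7, 30.2)
```

View pics/w3.png

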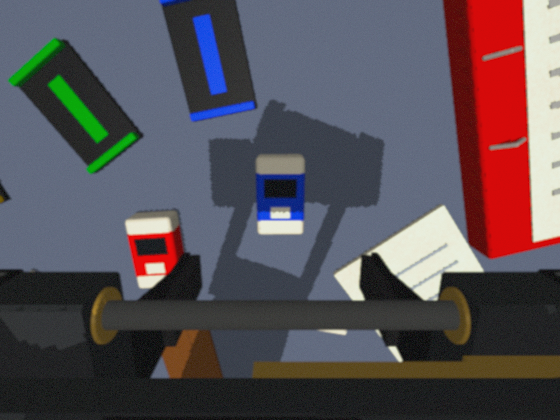

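Run:
```python
from h import *
s=get_state();e=np.array(s["eef_pos"])
for n in("wrist","scene"):
    c=get_calibration(n);p,d=snapshot(n)
    for lab,q in[("tcp",e),("grasp",e+[0,0,.019]),("ground",[e[0],e[1],0])]:
        C=c["camera_from_world"]@np.r_[q,1];K=np.array(c["intrinsics"]);u=K@[C[0],-C[1],-C[2]];print(n,lab,np.round(u[:2]/u[2],0),"depth",round(-C[2],3))
    if n=="wrist":
        P=world(n,d,np.ones(d.shape,bool),c)
        v,u=np.nonzero(d>0)
        R=np.radians(s["orientation"][2]);L=P-e
        lx=L[:,0]*np.cos(R)+L[:,1]*np.sin(R);lz=-L[:,0]*np.sin(R)+L[:,1]*np.cos(R)
        # fingers: near jaw, above the tip
        for sg in(1,-1):
            k=(lx*sg>.02)&(lx*sg<.09)&(np.abs(lz)<.05)&(L[:,2]>-.03)&(L[:,2]<.06)
            print("finger",sg,k.sum(),[np.round(np.percentile(a[k],[0,5,50,95,100])*1000) .tolist()for a in(lx,lz,L[:,2])] if k.any() else "")
    else: cv2.imwrite("pics/s3.png",cv2.resize(p[60:210,120:320],None,fx=4,fy=4,interpolation=cv2.INTER_CUBIC))
```

```text
wrist tcp [279. 249.] depth 0.207
wrist grasp [279. 262.] depth 0.189
wrist ground [279. 189.] depth 0.37
finger 1 1124 [[44.0, 44.0, 45.0, 53.0, 55.0], [-10.0, -6.0, 9.0, 11.0, 11.0], [28.0, 31.0, 46.0, 58.0, 60.0]]
finger -1 1127 [[-53.0, -50.0, -43.0, -42.0, -42.0], [-10.0, -6.0, 9.0, 11.0, 12.0], [29.0, 32.0, 46.0, 58.0, 60.0]]
scene tcp [209. 102.] depth 1.118
scene grasp [208.  95.] depth 1.106
scene ground [216. 160.] depth 1.22
```

View pics/s3.png

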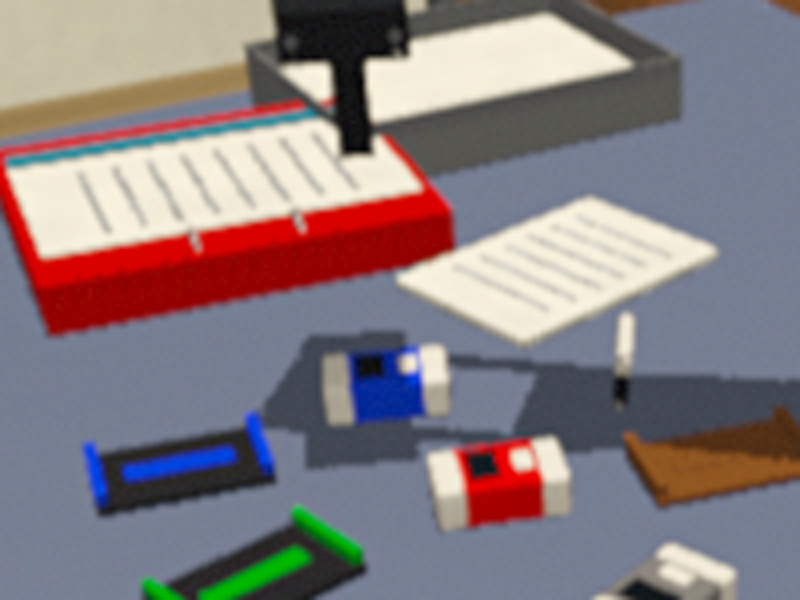

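Run:
```python
from h import *
d=np.load("w2d.npy");c=dict(np.load("w2c.npz"))
e=np.array([.6253,-.2978,.0594]);R=np.radians(-102.5)
m=np.zeros(d.shape,bool);m[235:320,200:360]=1
P=world("wrist",d,m,c);v,u=np.nonzero(m&(d>0));L=P-e
lx=L[:,0]*np.cos(R)+L[:,1]*np.sin(R);lz=-L[:,0]*np.sin(R)+L[:,1]*np.cos(R)
k=(np.abs(lx)<.06)&(np.abs(lz)<.03)&(P[:,2]>.025)
for sg in(1,-1):
    q=k&(lx*sg>0);print(sg,q.sum(),[np.round(np.percentile(a[q],[0,5,50,95,100])*1000).tolist() for a in(lx,lz,L[:,2])],v[q].min())
```

```text
1 1359 [[0.0, 16.0, 20.0, 26.0, 28.0], [-10.0, -1.0, 10.0, 29.0, 30.0], [29.0, 33.0, 57.0, 116.0, 117.0]] 252
-1 1357 [[-26.0, -24.0, -18.0, -14.0, -1.0], [-10.0, -1.0, 10.0, 29.0, 30.0], [29.0, 33.0, 58.0, 116.0, 117.0]] 252
```

The wrist depth puts the visible fingertips about 28 mm behind the reported TCP, and the scene view agrees. So the fingers closed above or at the top edge of the unit. I'll go lower in guarded steps.

```bash
python3 -m creep '[[0.087,0,0.05,-0.001,0,0,0],[0.087,0,0.05,0,0,0,0],[0.087,0,0.05,0,0,0,0],[0.087,0,0.017,0,0,0,0],[0.087,0,0,0,0,0,0]]'|grep -E 'eef|force'; python3 -m creep '[[0.087,0,0.004,0,0,0,0],[0.087,0,0,0,0,0,0]]'|grep -E 'eef|force';python3 -m creep '[[0.087,0,0.004,0,0,0,0],[0.087,0,0,0,0,0,0]]'|grep -E 'eef|force'
python3 - <<'E'
from h import *
s=get_state();e=np.array(s["eef_pos"]);R=np.radians(s["orientation"][2])
c=get_calibration("wrist");p,d=snapshot("wrist")
P=world("wrist",d,np.ones(d.shape,bool),c);L=P-e
lx=L[:,0]*np.cos(R)+L[:,1]*np.sin(R);lz=-L[:,0]*np.sin(R)+L[:,1]*np.cos(R)
for sg in(1,-1):
    q=(lx*sg>.035)&(lx*sg<.06)&(lz>-.012)&(lz<.012)
    print(np.histogram(P[q,2]*1000,bins=np.arange(-8,60,4)))
E
```

```text
eef_pos: [0.471, -0.3104, 0.0024]
ft_force: [-0.3, 0.2, 0.6]
eef_pos: [0.4725, -0.312, 0.0009]
ft_force: [0.1, -0.2, -0.1]
eef_pos: [0.4713, -0.311, -0.0047]
ft_force: [0.2, 1.0, -0.6]
(array([  0, 615, 616,   0,   0,   0,   0,   0,  90, 132, 135, 151, 142,
       152, 183, 162]), array([-8, -4,  0,  4,  8, 12, 16, 20, 24, 28, 32, 36, 40, 44, 48, 52, 56]))
(array([  0, 606, 564,   0,   0,   0,   0,   1,  89, 137, 129, 148, 152,
       141, 185, 164]), array([-8, -4,  0,  4,  8, 12, 16, 20, 24, 28, 32, 36, 40, 44, 48, 52, 56]))
```

```bash
python3 -m creep '[[0.087,0,0.006,0,0,0,0],[0.087,0,0.005,0,0,0,0],[0.087,0,0,0,0,0,0]]'|grep -E 'eef|force'; python3 -m creep '[[0.087,0,0.004,0,0,0,0],[0.087,0,0.003,0,0,0,0],[0.087,0,0,0,0,0,0]]'|grep -E 'eef|force'
python3 -m creep '[[0.03,0,0,0,0,0,0],[0.03,0,0,0,0,0,0],[0.03,0,0,0,0,0,0],[0.03,0,0,0,0,0,0],[0.03,0,0,0,0,0,0],[0.03,0,0,0,0,0,0]]'
```

```text
eef_pos: [0.4707, -0.3105, -0.0167]
ft_force: [-0.3, -0.4, 0.3]
eef_pos: [0.4711, -0.3107, -0.0232]
ft_force: [-0.1, 0.2, -0.5]
clock: 9.35
eef_pos: [0.4713, -0.311, -0.0228]
orientation: [-90.0, -0.0, -112.0]
ft_force: [-0.2, -0.3, 0.6]
width: 0.571
```

```bash
python3 -m creep '[[0.03,0,-0.02,0,0,0,0],[0.03,0,-0.035,0,0,0,0],[0.03,0,0,0,0,0,0]]'; python3 go.py 626 -298 37 -102.5
python3 - <<'E'
from h import *
d=np.load("w2d.npy");c=dict(np.load("w2c.npz"))
m=np.zeros(d.shape,bool);m[140:300,225:335]=1
P=world("wrist",d,m,c)
print("dock blue",rect(P,.004,.0225), rect(P,.013,.0225))
E
```

```text
clock: 9.72
eef_pos: [0.4739, -0.3132, 0.0365]
orientation: [-89.6, -0.1, -112.0]
ft_force: [0.3, -0.5, -1.4]
width: 0.566
t=9.72 pos [ 473.9 -313.2   36.5] [-8.96e+01 -1.00e-01 -1.12e+02] w 0.566 f [ 0.3 -0.5 -1.4] j6 71
turn_y -0.165 rad; then shift mm x -47.8 y -0.5 z 145.2
dock blue (array([ 624.1, -299.1]), array([114.4,  70.1]), -11.0, 8.2) (array([ 623.9, -299.2]), array([114.2,  65.3]), -10.6, 17.7)
```

```bash
python3 -m creep '[[0.03,0,0,0,0,-0.096,0],[0.03,0,0,0,0,-0.096,0],[0.03,-0.0138,0,0.0495,0,0,0],[0.03,-0.0138,0,0.0495,0,0,0],[0.03,-0.0138,0,0.0495,0,0,0],[0.03,0,0,0,0,0,0],[0.03,0,0,0,0,0,0]]' >/dev/null; python3 go.py 624.7 -298.6 -15 -101
python3 - <<'E'
from h import *
cal=get_calibration("wrist");p,d=snapshot("wrist");cv2.imwrite("pics/w4.png",p)
E
```

```text
t=10.60 pos [ 623.8 -297.9   30.9] [ -90.1    0.  -100.9] w 0.57 f [ 0.9 -0.8 -1.2] j6 69
turn_y 0.001 rad; then shift mm x 0.5 y 45.9 z 1.0
```

View pics/w4.png

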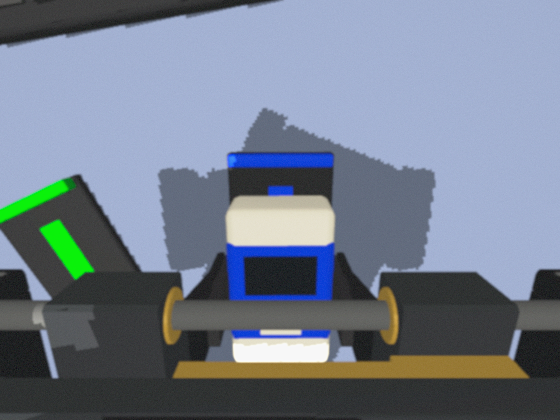

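The blue unit is held and square over its cradle, whose far stop is at (281,160). Lowering.

```bash
python3 -m creep '[[0.03,0,0.02,0.001,0,0,0],[0.03,0,0.014,0,0,0,0],[0.03,0,0.006,0,0,0,0],[0.03,0,0.003,0,0,0,0],[0.03,0,0,0,0,0,0],[0.03,0,0,0,0,0,0]]'|grep -E 'eef|force'; python3 -m creep '[[0.03,0,0.0015,0,0,0,0],[0.03,0,0,0,0,0,0]]'|grep -E 'eef|force';python3 -m creep '[[0.03,0,0.001,0,0,0,0],[0.03,0,0,0,0,0,0]]'|grep -E 'eef|force'
```

```text
eef_pos: [0.6265, -0.299, -0.0102]
ft_force: [-0.8, 0.2, -1.7]
eef_pos: [0.626, -0.2987, -0.0123]
ft_force: [0.0, 0.3, -2.1]
eef_pos: [0.6259, -0.2986, -0.0135]
ft_force: [0.5, 0.6, -1.1]
```

```bash
python3 -m creep '[[0.03,0,0.001,-0.001,0,0,0],[0.03,0,0,0,0,0,0]]'|grep -E 'eef|force';python3 -m creep '[[0.03,0,0.0007,0,0,0,0],[0.03,0,0,0,0,0,0]]'|grep -E 'eef|force'
```

```text
eef_pos: [0.6248, -0.2984, -0.0145]
ft_force: [-0.6, -0.2, -0.4]
eef_pos: [0.625, -0.2986, -0.0148]
ft_force: [-0.8, 1.4, 0.5]
```

```bash
python3 -m creep '[[0.055,0,0,0,0,0,0],[0.065,0,0,0,0,0,0],[0.087,0,0,0,0,0,0],[0.087,0,0,0,0,0,0],[0.087,0,-0.03,0,0,0,0],[0.087,0,-0.06,0,0,0,0],[0.087,0,-0.06,0,0,0,0],[0.087,0,0,0,0,0,0]]'; python3 go.py 462.7 -157.8 120 -108
python3 - <<'E'
from h import *
cal=get_calibration("wrist");p,d=snapshot("wrist")
m=np.zeros(d.shape,bool);m[100:320,205:355]=1
P=world("wrist",d,m,cal)
print("tx",rect(P,.031,.045));print("dock",rect(P[P[:,2]>.004],.004,.0225))
cv2.imwrite("pics/w5.png",p)
E
```

```text
clock: 13.4
eef_pos: [0.6292, -0.3011, 0.1433]
orientation: [-89.3, -0.3, -101.0]
ft_force: [-0.0, 0.3, 0.2]
width: 1.0
t=13.40 pos [ 629.2 -301.1  143.3] [ -89.3   -0.3 -101. ] w 1.0 f [-0.   0.3  0.2] j6 69
turn_y 0.123 rad; then shift mm x -84.8 y 23.3 z -202.6
tx (array([ 623.8, -299.5]), array([84.4, 50.8]), -10.7, 38.2)
dock (array([ 624.3, -299.3]), array([113.3,  70.2]), -10.8, 8.5)
```

Blue is placed: the unit's centre is within 0.5 mm of its bed's and the angle matches. On to red.

```bash
python3 -m creep '[[0.087,0,0,0,0,0.123,0],[0.087,-0.021,0.004,-0.0495,0,0,0],[0.087,-0.021,0.004,-0.0495,0,0,0],[0.087,-0.021,0.004,-0.0495,0,0,0],[0.087,-0.021,0.004,-0.0495,0,0,0],[0.087,0,0,0,0,0,0],[0.087,0,0,0,0,0,0]]' >/dev/null
cat > wm.py <<'E'
import sys
from h import *
s=get_state();cal=get_calibration("wrist");p,d=snapshot("wrist");cv2.imwrite("pics/wm.png",p)
e=np.array(s["eef_pos"]);P=world("wrist",d,np.ones(d.shape,bool),cal)
x,y=map(float,sys.argv[1:3]);r=float(sys.argv[3]) if len(sys.argv)>3 else 75
P=P[np.hypot(P[:,0]*1000-x,P[:,1]*1000-y)<r]
for n,lo,hi in[("tx on desk",.024,.034),("tx on bed",.034,.042),("dock",.004,.0225)]:
    k=(P[:,2]>lo)&(P[:,2]<hi)
    if k.sum()>300: print(n,k.sum(),rect(P,lo,hi))
E
python3 wm.py 463 -158 60; python3 go.py 462.7 -157.8 -23 -108
```

```text
tx on desk 5029 (array([ 462.8, -157.8]), array([82.8, 50.9]), -18.1, 30.3)
t=14.38 pos [ 463.3 -158.   118.9] [ -90.   -0. -108.] w 1.003 f [ 0.1 -0.2 -0.9] j6 80
turn_y -0.000 rad; then shift mm x -0.0 y 141.9 z -0.7
```

Predictions are spot on. Descend, grip and lift.

```bash
python3 -m creep '[[0.087,0,0.045,0,0,0,0],[0.087,0,0.045,0,0,0,0],[0.087,0,0.032,0,0,0,0],[0.087,0,0.013,0,0,0,0],[0.087,0,0.006,0,0,0,0],[0.087,0,0,0,0,0,0],[0.087,0,0,0,0,0,0]]'|grep -E 'eef|force'
python3 -m creep '[[0.03,0,0,0,0,0,0],[0.03,0,0,0,0,0,0],[0.03,0,0,0,0,0,0],[0.03,0,0,0,0,0,0],[0.03,0,0,0,0,0,0],[0.03,0,0,0,0,0,0]]'; python3 go.py 621 296 100 -89
```

```text
eef_pos: [0.4638, -0.1581, -0.0208]
ft_force: [0.5, 0.7, -1.1]
clock: 16.0
eef_pos: [0.4626, -0.1574, -0.022]
orientation: [-90.0, 0.0, -108.0]
ft_force: [-0.6, 0.1, 0.6]
width: 0.572
t=16.00 pos [ 462.6 -157.4  -22. ] [ -90.    0. -108.] w 0.572 f [-0.6  0.1  0.6] j6 80
turn_y -0.332 rad; then shift mm x -450.6 y -122.0 z 166.3
```

```bash
python3 -m creep '[[0.03,0,-0.02,0,0,0,0],[0.03,0,-0.05,0,0,0,0],[0.03,0,-0.05,0,0,0,0],[0.03,0,0,0,0,-0.166,0],[0.03,0,0,0,0,-0.166,0]]'|grep width; python3 -m creep '[[0.03,-0.0562,0,0.0206,0,0,0],[0.03,-0.0562,0,0.0206,0,0,0],[0.03,-0.0562,0,0.0206,0,0,0],[0.03,-0.0562,0,0.0206,0,0,0],[0.03,-0.0562,0,0.0206,0,0,0],[0.03,-0.0562,0,0.0206,0,0,0],[0.03,-0.0562,0,0.0206,0,0,0],[0.03,-0.0562,0,0.0206,0,0,0]]' |grep width;python3 -m creep '[[0.03,0,0,0,0,0,0],[0.03,0,0,0,0,0,0],[0.03,0,0,0,0,0,0]]'|grep width; python3 wm.py 620 295 80; python3 go.py 619.5 295 -14 -89
```

```text
width: 0.572
width: 0.572
width: 0.572
dock 4088 (array([653.5, 296.8]), array([70.1, 44.4]), -88.9, 8.3)
t=18.05 pos [619.3 293.6  98. ] [-90.   -0.  -89.1] w 0.573 f [ 0.1 -0.5 -2.1] j6 108
turn_y -0.001 rad; then shift mm x -1.4 y 112.0 z 0.2
```

View pics/wm.png

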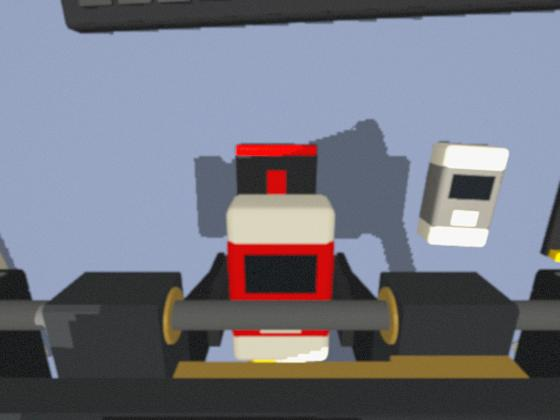

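Red is held and square over its cradle, whose far stop is at (277,150). Shift 2.5 mm and lower.

```bash
python3 -m creep '[[0.03,-0.0025,0.03,-0.0005,0,0,0],[0.03,0,0.04,0,0,0,0],[0.03,0,0.025,0,0,0,0],[0.03,0,0.01,0,0,0,0],[0.03,0,0.004,0,0,0,0],[0.03,0,0,0,0,0,0],[0.03,0,0,0,0,0,0],[0.03,0,0,0,0,0,0]]'|grep -E 'eef|force'; for i in 1 2 3; do python3 -m creep '[[0.03,0,0.001,0,0,0,0],[0.03,0,0,0,0,0,0]]'|grep -E 'eef|force'; done
```

```text
eef_pos: [0.6196, 0.2978, -0.01]
ft_force: [0.3, -0.4, -1.5]
eef_pos: [0.6188, 0.2975, -0.0121]
ft_force: [0.3, 0.1, -1.9]
eef_pos: [0.6187, 0.2975, -0.0133]
ft_force: [0.6, 0.4, -1.5]
eef_pos: [0.619, 0.2975, -0.014]
ft_force: [0.2, 0.2, -2.0]
```

```bash
python3 -m creep '[[0.03,0.0012,0,0,0,0,0],[0.03,0,0.0008,0,0,0,0],[0.03,0,0,0,0,0,0]]'|grep -E 'eef|force'; for i in 1 2; do python3 -m creep '[[0.03,0,0.0007,0,0,0,0],[0.03,0,0,0,0,0,0]]'|grep -E 'eef|force'; done
```

```text
eef_pos: [0.619, 0.2963, -0.014]
ft_force: [-4.1, -1.7, 5.2]
eef_pos: [0.6191, 0.2964, -0.014]
ft_force: [-4.5, -1.1, 9.7]
eef_pos: [0.6193, 0.2964, -0.014]
ft_force: [-5.7, -2.6, 12.5]
```

```bash
python3 -m creep '[[0.03,0,-0.0013,0,0,0,0],[0.055,0,0,0,0,0,0],[0.065,0,0,0,0,0,0],[0.087,0,0,0,0,0,0],[0.087,0,0,0,0,0,0],[0.087,0,-0.03,0,0,0,0],[0.087,0,-0.06,0,0,0,0],[0.087,0,-0.045,0,0,0,0]]'|grep -E 'width|force'; python3 wm.py 619 296 80; python3 -m creep '[[0.087,0,0,0,0,0.157,0],[0.087,0,0,0,0,0.157,0],[0.087,0,0,0,0,0.157,0],[0.087,0,0,0,0,0.157,0],[0.087,0.0543,0,-0.0116,0,0,0],[0.087,0.0543,0,-0.0116,0,0,0],[0.087,0.0543,0,-0.0116,0,0,0],[0.087,0.0543,0,-0.0116,0,0,0]]'|grep width;  python3 -m creep '[[0.087,0,0,0,0,0,0],[0.087,0,0,0,0,0,0]]'|grep width; python3 wm.py 456.4 145 60; python3 go.py 456.4 145 -23 -125
```

```text
ft_force: [0.1, 0.9, -0.1]
width: 0.998
tx on bed 5102 (array([619.4, 295.3]), array([82.8, 50.5]), 1.3, 38.2)
dock 3265 (array([618.7, 296.3]), array([113.7,  70. ]), 0.7, 8.6)
width: 1.004
width: 0.997
tx on desk 4936 (array([456.5, 145.4]), array([83.4, 50.8]), -35.4, 30.3)
t=23.02 pos [457.8 145.3 120.8] [-8.99e+01  1.00e-01 -1.25e+02] w 0.999 f [ 0.3 -0.  -0. ] j6 133
turn_y 0.001 rad; then shift mm x 1.0 y 143.8 z -0.9
```

Red is placed within about 1 mm and 0.6°. Now grasp green.

```bash
python3 -m creep '[[0.087,0.0005,0.045,-0.001,0,0,0],[0.087,0,0.045,0,0,0,0],[0.087,0,0.034,0,0,0,0],[0.087,0,0.013,0,0,0,0],[0.087,0,0.006,0,0,0,0],[0.087,0,0,0,0,0,0],[0.087,0,0,0,0,0,0]]'|grep -E 'eef|force'
python3 -m creep '[[0.03,0,0,0,0,0,0],[0.03,0,0,0,0,0,0],[0.03,0,0,0,0,0,0],[0.03,0,0,0,0,0,0],[0.03,0,0,0,0,0,0],[0.03,0,0,0,0,0,0]]'; python3 go.py 628 -152 100 -77
```

```text
eef_pos: [0.4567, 0.1453, -0.0216]
ft_force: [0.5, -0.1, 0.3]
clock: 24.65
eef_pos: [0.4553, 0.1451, -0.0229]
orientation: [-90.0, 0.0, -125.0]
ft_force: [-0.2, 0.3, 0.4]
width: 0.574
t=24.65 pos [455.3 145.1 -22.9] [ -90.    0. -125.] w 0.574 f [-0.2  0.3  0.4] j6 133
turn_y -0.837 rad; then shift mm x 328.3 y -122.9 z 101.4
```

```bash
python3 -m creep '[[0.03,0,-0.02,0,0,0,0],[0.03,0,-0.05,0,0,0,0],[0.03,0,-0.05,0,0,0,0],[0.03,0,0,0,0,-0.1675,0],[0.03,0,0,0,0,-0.1675,0],[0.03,0,0,0,0,-0.1675,0],[0.03,0,0,0,0,-0.1675,0],[0.03,0,0,0,0,-0.1675,0]]'|grep width; python3 -m creep '[[0.03,0.0547,0,0.0169,0,0,0],[0.03,0.0547,0,0.0169,0,0,0],[0.03,0.0547,0,0.0169,0,0,0],[0.03,0.0547,0,0.0169,0,0,0],[0.03,0.0547,0,0.0169,0,0,0],[0.03,0.0547,0,0.0169,0,0,0]]' |grep width;python3 -m creep '[[0.03,0,0,0,0,0,0],[0.03,0,0,0,0,0,0],[0.03,0,0,0,0,0,0]]'|grep width; python3 wm.py 628 -152 80; python3 go.py 628 -152 -14 -77
```

```text
width: 0.567
width: 0.572
width: 0.572
dock 4120 (array([ 662.7, -143.9]), array([69.9, 43.8]), -76.8, 8.3)
t=26.82 pos [ 627.5 -150.5   97. ] [-90.    0.  -76.9] w 0.575 f [-0.7  0.6 -1.3] j6 56
turn_y 0.002 rad; then shift mm x 1.6 y 111.0 z 0.1
```

View pics/wm.png

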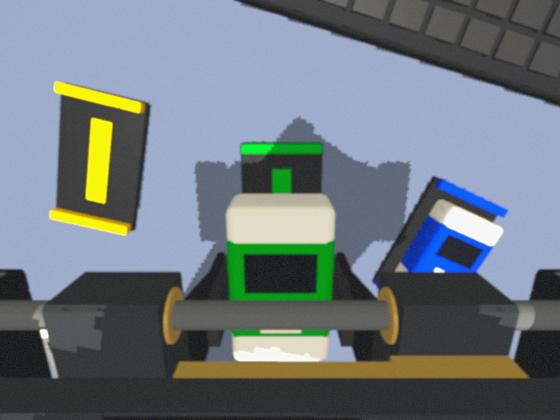

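Green is held over its cradle, whose far stop is at (281,148). Blue sits in its cradle at the right, and yellow's is at the left. Lowering.

```bash
python3 -m creep '[[0.03,0.001,0.03,0.0005,0,0,0],[0.03,0,0.04,0,0,0,0],[0.03,0,0.025,0,0,0,0],[0.03,0,0.01,0,0,0,0],[0.03,0,0.003,0,0,0,0],[0.03,0,0,0,0,0,0],[0.03,0,0,0,0,0,0],[0.03,0,0,0,0,0,0]]'>/dev/null; python3 go.py 628.5 -151.9 -14 -76.8; for i in 1 2; do python3 -m creep '[[0.03,0,0.001,0,0,0,0],[0.03,0,0,0,0,0,0]]'|grep -E 'eef|force'; done
```

```text
t=27.82 pos [ 629.4 -153.   -10. ] [-89.9  -0.  -77. ] w 0.573 f [-0.1 -0.5 -1.3] j6 56
turn_y -0.003 rad; then shift mm x -1.3 y 4.0 z -0.6
eef_pos: [0.6287, -0.1528, -0.012]
ft_force: [-0.7, 0.9, -1.9]
eef_pos: [0.6286, -0.1527, -0.0132]
ft_force: [1.6, -0.9, -1.2]
```

```bash
python3 -m creep '[[0.03,-0.0008,0.0007,0,0,0,0],[0.03,0,0,0,0,0,0]]'|grep -E 'eef|force'; for i in 1 2; do python3 -m creep '[[0.03,0,0.0005,0,0,0,0],[0.03,0,0,0,0,0,0]]'|grep -E 'eef|force'; done
```

```text
eef_pos: [0.6285, -0.1518, -0.0138]
ft_force: [-0.3, 0.1, -0.7]
eef_pos: [0.6286, -0.1519, -0.0142]
ft_force: [0.4, 0.4, -1.8]
eef_pos: [0.6285, -0.1519, -0.0147]
ft_force: [-0.2, -0.3, -1.1]
```

```bash
for i in 1 2; do python3 -m creep '[[0.03,0,0.0005,0,0,0,0],[0.03,0,0,0,0,0,0]]'|grep -E 'eef|force'; done
```

```text
eef_pos: [0.6287, -0.152, -0.0149]
ft_force: [-0.4, -0.5, 1.3]
eef_pos: [0.6287, -0.152, -0.0149]
ft_force: [-2.8, 0.8, 5.1]
```

```bash
python3 -m creep '[[0.03,0,-0.0004,0,0,0,0],[0.055,0,0,0,0,0,0],[0.065,0,0,0,0,0,0],[0.087,0,0,0,0,0,0],[0.087,0,0,0,0,0,0],[0.087,0,-0.03,0,0,0,0],[0.087,0,-0.06,0,0,0,0],[0.087,0,-0.045,0,0,0,0]]'|grep -E 'width|force'; python3 wm.py 628.5 -152 80; python3 -m creep '[[0.087,0,0,0,0,0.177,0],[0.087,0,0,0,0,0.177,0],[0.087,0,0,0,0,0.177,0]]'|grep width; python3 -m creep '[[0.087,-0.047,0,-0.0382,0,0,0],[0.087,-0.047,0,-0.0382,0,0,0],[0.087,-0.047,0,-0.0382,0,0,0],[0.087,-0.047,0,-0.0382,0,0,0],[0.087,-0.047,0,-0.0382,0,0,0],[0.087,-0.047,0,-0.0382,0,0,0],[0.087,-0.047,0,-0.0382,0,0,0],[0.087,-0.047,0,-0.0382,0,0,0]]'|grep width;  python3 -m creep '[[0.087,0,0,0,0,0,0],[0.087,0,0,0,0,0,0]]'|grep width; python3 wm.py 448.6 297.3 60; python3 go.py 448.6 297.3 -23 -107.3
```

```text
ft_force: [0.5, -0.6, 0.4]
width: 0.999
tx on bed 5137 (array([ 629.2, -152.8]), array([82.8, 50.7]), 12.9, 38.3)
dock 3288 (array([ 628.4, -152. ]), array([114.2,  70.2]), 13.2, 8.5)
width: 0.999
width: 0.999
width: 1.001
tx on desk 4960 (array([448.6, 298.2]), array([83.3, 50.9]), -18.1, 30.2)
t=32.30 pos [449.7 297.4 119.6] [ -90.    -0.  -107.4] w 0.998 f [ 0.4  0.1 -0.6] j6 133
turn_y -0.002 rad; then shift mm x 0.4 y 142.6 z -1.0
```

Green is placed within about 1 mm. Now grasp yellow.

```bash
python3 -m creep '[[0.087,0,0.045,-0.001,0,0,0],[0.087,0,0.045,0,0,0,0],[0.087,0,0.033,0,0,0,0],[0.087,0,0.013,0,0,0,0],[0.087,0,0.006,0,0,0,0],[0.087,0,0,0,0,0,0],[0.087,0,0,0,0,0,0]]'|grep -E 'eef|force'
python3 -m creep '[[0.03,0,0,0,0,0,0],[0.03,0,0,0,0,0,0],[0.03,0,0,0,0,0,0],[0.03,0,0,0,0,0,0],[0.03,0,0,0,0,0,0],[0.03,0,0,0,0,0,0]]'; python3 go.py 632.5 8 100 -90
```

```text
eef_pos: [0.4497, 0.299, -0.0208]
ft_force: [0.2, 0.2, -1.4]
clock: 33.92
eef_pos: [0.4484, 0.2986, -0.0223]
orientation: [-90.0, 0.0, -107.4]
ft_force: [-0.1, -0.2, 1.7]
width: 0.572
t=33.92 pos [448.4 298.6 -22.3] [ -90.     0.  -107.4] w 0.572 f [-0.1 -0.2  1.7] j6 133
turn_y -0.304 rad; then shift mm x 290.6 y -122.3 z 184.1
```

```bash
python3 -m creep '[[0.03,0,-0.02,0,0,0,0],[0.03,0,-0.05,0,0,0,0],[0.03,0,-0.05,0,0,0,0],[0.03,0,0,0,0,-0.152,0],[0.03,0,0,0,0,-0.152,0]]'|grep width; python3 -m creep '[[0.03,0.0484,0,0.0307,0,0,0],[0.03,0.0484,0,0.0307,0,0,0],[0.03,0.0484,0,0.0307,0,0,0],[0.03,0.0484,0,0.0307,0,0,0],[0.03,0.0484,0,0.0307,0,0,0],[0.03,0.0484,0,0.0307,0,0,0]]' |grep width;python3 -m creep '[[0.03,0,0,0,0,0,0],[0.03,0,0,0,0,0,0],[0.03,0,0,0,0,0,0]]'|grep width; python3 wm.py 632.5 8 80; python3 go.py 632.5 8 -14 -90
```

```text
width: 0.574
width: 0.573
width: 0.57
dock 4165 (array([667.8,   8.7]), array([70.1, 44.4]), 89.4, 8.2)
t=35.73 pos [632.    9.6  97.6] [-90.    0.  -89.9] w 0.573 f [-0.3  0.1 -1.4] j6 84
turn_y 0.002 rad; then shift mm x 1.6 y 111.6 z 0.5
```

View pics/wm.png

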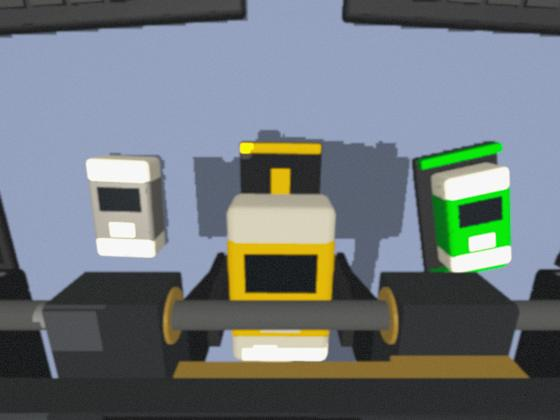

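Yellow is held over the yellow cradle, whose far stop is at (281,148). Lowering.

```bash
python3 -m creep '[[0.03,0,0.03,0.0003,0,0,0],[0.03,0,0.04,0,0,0,0],[0.03,0,0.025,0,0,0,0],[0.03,0,0.01,0,0,0,0],[0.03,0,0.003,0,0,0,0],[0.03,0,0,0,0,0,0],[0.03,0,0,0,0,0,0],[0.03,0,0,0,0,0,0]]'>/dev/null; python3 -m creep '[[0.03,0,0.001,0,0,0,0],[0.03,0,0,0,0,0,0]]'|grep -E 'eef|force'; python3 go.py 633 9 -14 -90.2
```

```text
eef_pos: [0.633, 0.0081, -0.0113]
ft_force: [-0.3, 0.8, -1.8]
t=36.98 pos [633.    8.1 -11.3] [-90.   0. -90.] w 0.569 f [-0.3  0.8 -1.8] j6 84
turn_y 0.004 rad; then shift mm x -0.9 y 2.7 z 0.0
```

```bash
python3 -m creep '[[0.03,-0.0008,0.001,0,0,0,0],[0.03,0,0.0008,0,0,0,0],[0.03,0,0,0,0,0,0]]'|grep -E 'eef|force'; for i in 1 2 3; do python3 -m creep '[[0.03,0,0.0005,0,0,0,0],[0.03,0,0,0,0,0,0]]'|grep -E 'eef|force'; done
```

```text
eef_pos: [0.6329, 0.009, -0.0133]
ft_force: [0.7, 0.5, 0.7]
eef_pos: [0.633, 0.009, -0.0136]
ft_force: [0.3, 0.2, -0.8]
eef_pos: [0.633, 0.009, -0.0141]
ft_force: [0.1, -0.2, -0.7]
eef_pos: [0.6331, 0.009, -0.0143]
ft_force: [-1.0, -0.4, 1.3]
```

```bash
python3 -m creep '[[0.055,0,0.0002,0,0,0,0],[0.065,0,0,0,0,0,0],[0.087,0,0,0,0,0,0],[0.087,0,0,0,0,0,0],[0.087,0,-0.03,0,0,0,0],[0.087,0,-0.06,0,0,0,0],[0.087,0,-0.045,0,0,0,0]]'|grep -E 'width|force'; python3 wm.py 633 9 80
python3 -m creep '[[0.087,0,-0.03,-0.05,0,0,0],[0.087,0,-0.03,-0.05,0,0,0],[0.087,0,0,-0.06,0,0,0],[0.087,0,0,-0.06,0,0,0],[0.087,0,0,0,0,0,0],[0.087,0,0,0,0,0,0]]'|grep -E 'eef|force'
python3 - <<'E'
from h import *
p,d=snapshot("top");cal=get_calibration("top");cv2.imwrite("pics/fin.png",p)
for n,(a,b,c,e),z in[("red",(120,190,165,215),.033),("yellow",(115,185,290,333),.033),("green",(115,185,358,402),.033),("blue",(115,185,420,462),.033),("grey2",(115,180,238,272),.022)]:
    m=np.zeros(d.shape,bool);m[a:b,c:e]=1;P=world("top",d,m,cal);print(n,rect(P,z,.05))
E
```

```text
ft_force: [0.3, -0.1, 0.5]
width: 1.0
tx on bed 5097 (array([633.5,   8. ]), array([82.7, 50.8]), -0.1, 38.3)
dock 3292 (array([633.,   9.]), array([114.1,  70.1]), -0.6, 8.6)
eef_pos: [0.4138, 0.0088, 0.181]
ft_force: [-0.0, -0.0, 0.8]
red (array([620.9, 294.3]), array([84.6, 51.1]), 1.9, 38.9)
yellow (array([634. ,   8.8]), array([83.6, 48.7]), -0.0, 39.0)
green (array([ 630.4, -152.2]), array([83.4, 51.1]), 13.6, 38.8)
blue (array([ 625.5, -298.6]), array([84.4, 51.4]), -10.1, 39.0)
grey2 (array([638.2, 140.4]), array([85.6, 51.3]), -2.5, 30.7)
```

View pics/fin.png

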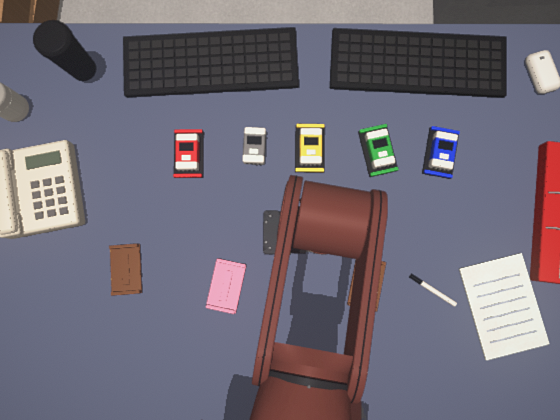

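All four sit in their own cradles with displays up. Grey2 at (254,145) has not moved, and grey1 was never approached, with the gripper now hovering well above it. Handing in.

```bash
python3 -c "
from bench import *
print(sign_off(),get_state()['clock'])"
```

```text
the job is handed in; nothing more can be done
the job is handed in; nothing more can be done
```

All four coloured transmitters are lying flat, display up, in the cradle of their own colour, and I handed the job in about 40 s into the 120 s allowed.

- **Missed grasp:** The first try at blue closed just above it, because the real fingertips sit about 29 mm behind the reported TCP. Blue was not lifted and moved no more than about 1°. I lowered the grasp height to match, and every grasp after that held.
- **Setting down:** Each unit was lowered in steps of about 1 mm until it touched the bed. The highest contact force seen was about 14 N, on red, and I eased that off before opening the fingers.
- **Last checks:** By the wrist camera, each unit was within about 1.2 mm and 0.6° of its bed.
- **Disagreement between cameras:** The top camera read up to about 2 mm differently from the wrist camera, which is within calibration.
- **Spares and look-alikes:** Grey2 had not moved. Grey1 was hidden under the arm in the final picture, so I did not check it at the end, but the gripper only ever passed high above it. The brown and pink look-alikes were not touched.

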